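# Hold the loupe of the spring-return viewing slide at the red mark

### The arm

A 6-joint arm with a two-finger parallel gripper is mounted at the origin on a cart in front of the work surface, level with it; the furniture and walls round the work are solid. World frame = base frame: x ahead of the robot, y to its left, z up, the work surface at z = 0. Lengths are in m, angles in degrees, forces in N, time in s.
With the tool pointing down it reaches from about 0.35 to 0.925 m from the base axis. Payload 6.4 kg.
Tool frame: the origin (TCP) lies midway between the tips of the shut fingers; the grasp point (between the pads) lies 19 mm behind it; z points along the fingers, y is the direction in which the jaws open and shut (so a half turn about z gives the same grasp; the last joint's range is limited). The gripper opens to 94 mm and grips with 3 to 60 N. Pads are 16 mm wide; open, the fingers measure 119 mm over their backs; the gripper's body (75 mm by 177 mm) begins 78 mm behind the grasp point.
Start: joints at [-86.007, 14.043, 89.255, -0, 76.702, -9.975], TCP at [0.157, -0.631, 0.205] pointing down, gripper open.
Joint ranges: [-179.41, 179.41], [-58.25, 129.5], [7.25, 145.43], [-54.29, 234.29], [11.92, 165.04], [-157.13, 157.13]. Speed limits (degrees/s): [147.25, 147.25, 180, 180, 180, 180].

### API

Orientations are given as a 3x3 rotation matrix whose columns are the frame's x, y, z axes.
In Python, from cell import r gives the robot as it stands. The module is installed in compiled form; this text tells all that it offers.
- The arm moves only by the tool apply_moves, never from a script. Its argument "commands" is a list of rows, each a list of 6 numbers: the shift along the tool's x, y, z in mm, then the turn, a rotation vector about the tool's x, y, z in rad. A call has 1 to 12 rows; each row shifts and turns the commanded pose from where the row before left it, along the tool's axes as they then stand; what a row does not reach is not made up. A row lasts 1/12 s, in which the tool goes at most 41.7 mm and 7.16 degrees, less where a joint would pass 70% of its speed; a pose out of reach is approached as far as the arm can. A call with a gripper value outside its range is refused whole. "hand" is the closure in counts, from 0 (fully open) to 255 (shut), set as the call begins (left out, the last holds). The fingers move at their own pace and stop on an object; "squeeze" is the grip in N (left out, the last holds). Time passes only in rows, so rows that do not move let the fingers close. It gives the time, the measured TCP pose, the force and the opening at its end, in the units of the state.
- r.read_state(): the state, without advancing time (a new reading comes with each control period).
- r.camera(name): name is "side" or "top" or "wrist"; returns (picture, depth): 400x640x3 uint8, red, green, blue; 400x640 float32, m along the optical axis (not along the pixel's ray), 0 where there is no reading.
- r.calibration(name): a dict with "K" (3x3 intrinsics, pixels), "rvec" (rotation vector, rad) and "tvec" (3), from world to camera coordinates, as OpenCV has them. Camera axes: x right, y down, z forward; pixel columns grow to the right and rows downward; lengths in m; the calibration is good to about 2 mm. The wrist camera is an equidistant fisheye: a pixel r from the principal point sees the ray r / f radians off the axis. A picture is of the moment at which its call begins: read the wrist's pose just before it. calibration takes no time and is no camera call; for the wrist camera it gives the pose at the moment of the call.
- r.job_done(): hands the job in, once; it reports no verdict.
Trained networks look in the newest picture that a camera, given by its name, has taken for a name from the list of things; names that differ only in an ending like _2 or _b are one class to them, and where a whole thing is asked for, a point or a joint stands for the part that bears it (a point fixed in the world has none). Each returns a list of dicts, best first, with "conf" (0 to 1); they miss things now and then, are a little off and sometimes report something else, mostly with a low value. They report only what shows in the picture. A call takes as long as a camera call. They do not tell look-alikes from the thing itself.
- r.boxes_of(target, camera): "position" ([x, y, z] in m, in world coordinates, good to about 4 mm: the middle of the surface that is visible of it).
- r.masks_of(target, camera): "mask" (400x640 bool, what is visible of it).
The state is a dict: "time_s": time; "joints": joint angles; "qvel": joint speeds; "tau": joint torques, N m; "eef_pos": TCP position; "orientation": TCP orientation; "wrist_force": force on the tool from outside, world axes, zero at the start; "wrist_torque": the same for the moment, N m; "width": finger opening in m.
Only numpy, scipy, OpenCV 4.12 (cv2) and the standard library are available. Lean on these libraries where they do the work, as an engineer would, in place of code of your own. Each camera call takes 0.05 s, during which the arm holds its last target.

### The job

Set the black loupe upright into the white round pocket of the viewing slide, handling it gently: its glass must never be squeezed with more than a light grip (about 40 N on each side at most). Then pull the slide out by its black upright grip, against its spring, until the yellow pointer stands within the width of the red clip on the scale, and finish while still holding the grip there so that the loupe can be looked through. Leave the glue bottle, brass weight, tape roll and wax disc where they are.

Things in the scene. Friction and masses are not known exactly. Their poses are not given: they have to be found in the camera images.
- loupe: loose black cylindrical loupe (magnifier), 40 mm diameter at its top rim, 37 mm high, about 60 g, standing upright on the table; origin at the centre of its underside, z up. Fragile: at most about 40 N of grip force on each side (the sum over both fingers must stay under 90 N)
- viewing_slide: fixed grey bed, 330 mm long (x) by 124 mm wide (y), top of its plate 12 mm above the table; origin on the table near the middle of the bed. Its x axis points along the slide's travel away from the pull: the carriage is pulled along this body's -x. It carries two low guide rods, a white scale rail along its +y side and a blue spring tube (top 30 mm above the table) along its -y side. Its yaw varies
- carriage (a joint): how far the steel carriage with pocket, pointer and pull grip is pulled out along the bed's -x, in m: 0 = home (where it starts), 0.125 = end stop. A spring pulls it home at all times: about 3 N at 0, growing 40 N/m (about 7 N at 0.1 m); released, it slides home in about a second
- pocket (a point): centre of the floor of the white round pocket on the carriage, on which the loupe's underside rests: 26 mm above the table with the slide's axes; inner diameter 46 mm, outer 58 mm, wall rising 6 mm above this floor, open on top. It moves with the carriage
- pull_grip (a point): black upright plate on the carriage to pull by: 14 mm thick along the slide's x, 36 mm wide along its y, 40 mm tall; this point is the centre of its underside, 26 mm above the table, so its top is 66 mm above the table. It stands 93 mm from the pocket's centre, towards the slide's -x, and moves with the carriage
- pointer (a point): tip of the yellow pointer on the carriage's +y side, level (along the slide's x) with the pocket's centre, axes as the slide's; moves with the carriage
- mark_clip: red clip fixed on the white scale rail, 12 mm wide along the slide's x, origin at its middle, axes as the slide's. The pointer is at the mark when its x in this frame is within 6 mm of 0; this takes a pull of 50 to 100 mm, which varies
- glue_bottle: white glue bottle with orange tip, 47 mm diameter, 135 mm high, stands left of the slide; bystander
- brass_weight: brass weight, 46 mm diameter, 67 mm high, stands near the robot, right of the slide; bystander
- linen_tape: roll of beige tape lying flat, 73 mm diameter, 19 mm high, at the right; bystander
- beeswax: yellow wax disc, 44 mm diameter, 16 mm high, beyond the loupe; bystander
Mind the look-alikes: they are no part of the job. Several things have the shape of the loupe; the one meant has the colours described above.

How it is judged:
By the outcome, as a careful person would: the job done as asked, in the order asked, and still so for the second after the job is handed in, while the arm keeps its last pose, push and grip.
It also fails if it takes over 54 s, if anything falls off the work surface, if the arm or the gripper's body presses on something with over 40 N, if the wrist force passes 120 N, or if a joint passes its speed limit or range.

## Working session

There is one attempt and no reset: what is moved stays moved. The work goes in short steps, Python scripts to look and compute and a tool call to move; the robot and the scene stay as the last step left them, time stands still between calls to the robot, and variables do not carry over. Pictures are saved under pics/ and viewed, and the job is handed in when it is done.

Besides the shell and the picture viewer there is one more tool, called as name(argument=value, ...) on one line, values as JSON. apply_moves: Moves the arm, as the interface text tells. Its arguments: {"type":"object","properties":{"commands":{"type":"array","items":{"type":"array","items":{"type":"number"}}},"hand":{"type":"number"},"squeeze":{"type":"number"}},"required":["commands"]}

```bash
mkdir -p pics; cat > h.py <<'E'
import numpy as np, cv2
from cell import r
def save(img,n): cv2.imwrite('pics/'+n+'.png',cv2.cvtColor(img,cv2.COLOR_RGB2BGR))
def pix2world(cam,u,v,d,c=None):
    c=c or r.calibration(cam); K=np.array(c['K']);R,_=cv2.Rodrigues(np.array(c['rvec'],float));t=np.array(c['tvec'],float).ravel()
    p=np.stack([(u-K[0,2])/K[0,0]*d,(v-K[1,2])/K[1,1]*d,d],-1)
    return (p-t)@R
E
python3 - <<'E'
from h import *
s=r.read_state();print({k:np.round(v,3) for k,v in s.items()})
for c in('top','side','wrist'):
    im,d=r.camera(c);save(im,c+'0');np.save(c+'0d.npy',d);print(c,r.calibration(c))
    if c!='wrist':
        for n in('loupe','viewing_slide','pocket','pull_grip','pointer','mark_clip','glue_bottle','brass_weight','linen_tape','beeswax'):
            print(n,[(np.round(b['position'],3),round(b['conf'],2)) for b in r.boxes_of(n,c)][:4])
E
```

```text
{'time_s': np.float64(0.0), 'joints': array([-8.6008e+01,  1.4083e+01,  8.9322e+01, -1.0000e-03,  7.6702e+01,
       -9.9750e+00]), 'qvel': array([-0.081, -0.022, -0.092,  0.01 ,  0.015,  0.053]), 'tau': array([-1.0000e-03, -4.1584e+01, -3.1460e+01,  6.8000e-02,  3.3000e-02,
       -0.0000e+00]), 'eef_pos': array([ 0.157, -0.63 ,  0.204]), 'orientation': array([[ 0.97 ,  0.241, -0.   ],
       [ 0.241, -0.97 ,  0.002],
       [ 0.   , -0.002, -1.   ]]), 'wrist_force': array([ 0.338, -0.524,  0.152]), 'wrist_torque': array([ 0.046,  0.004, -0.007]), 'width': np.float64(0.094)}
top {'K': array([[507.3746481 ,   0.        , 326.49071552],
       [  0.        , 507.3746481 , 205.53703173],
       [  0.        ,   0.        ,   1.        ]]), 'rvec': array([ 2.10088615, -2.15072438,  0.18405751]), 'tvec': array([-0.00491866,  0.4980985 ,  1.89073246])}
loupe [(array([ 0.437, -0.248,  0.03 ]), 0.64), (array([ 0.599, -0.177,  0.034]), 0.63), (array([ 0.473, -0.146,  0.032]), 0.48)]
viewing_slide [(array([0.535, 0.122, 0.012]), 0.9)]
pocket []
pull_grip [(array([0.585, 0.134, 0.029]), 0.69)]
[... 865 characters left out ...]
531, 0.102, 0.015]), 0.71), (array([0.576, 0.121, 0.029]), 0.63)]
pull_grip [(array([0.583, 0.12 , 0.024]), 0.76)]
pointer [(array([0.584, 0.12 , 0.022]), 0.93), (array([0.532, 0.101, 0.02 ]), 0.27)]
mark_clip []
glue_bottle [(array([0.467, 0.425, 0.053]), 0.52)]
brass_weight [(array([ 0.365, -0.18 ,  0.035]), 0.82)]
linen_tape [(array([ 0.52 , -0.451,  0.019]), 0.81)]
beeswax [(array([ 0.654, -0.277,  0.014]), 0.74)]
wrist {'K': array([[309.70691629,   0.        , 319.3217239 ],
       [  0.        , 309.70691629, 198.01042938],
       [  0.        ,   0.        ,   1.        ]]), 'rvec': array([-2.28624882,  1.78819156,  0.2617329 ]), 'tvec': array([-0.64913702, -0.02937853,  0.39289586])}
```

View pics/top0.png

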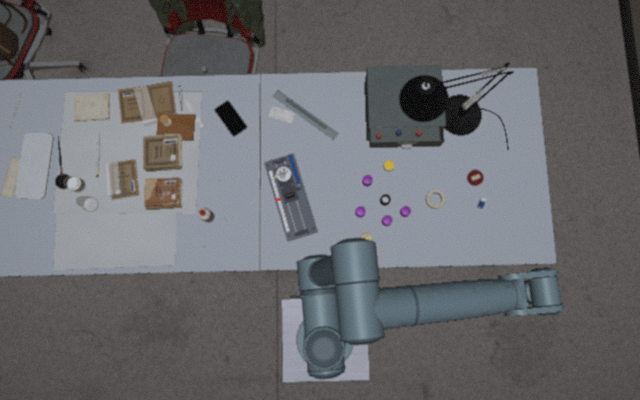

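View pics/side0.png

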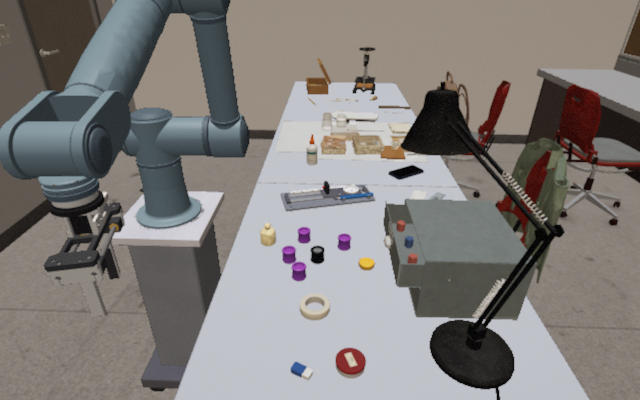

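View pics/wrist0.png

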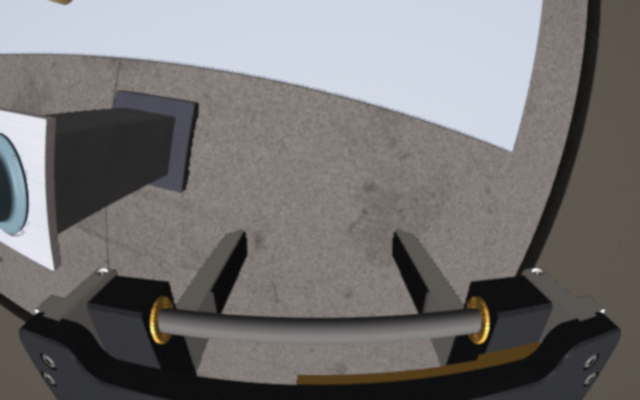

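```bash
python3 - <<'E'
from h import *
a=cv2.imread('pics/top0.png')
cv2.imwrite('pics/topz.png',np.hstack([cv2.resize(a[145:250,240:340],(400,420),interpolation=cv2.INTER_CUBIC),cv2.resize(a[150:255,340:440],(400,420),interpolation=cv2.INTER_CUBIC)]))
b=cv2.imread('pics/side0.png')
cv2.imwrite('pics/sidez.png',np.hstack([cv2.resize(b[175:215,275:385],(790,290),interpolation=cv2.INTER_CUBIC)]))
d=np.load('top0d.npy')
for n,u,v in(('loupe',385,199),('p',367,180),('p',360,212),('p',387,221),('p',405,211),('pocket',284,174),('pk',283,172)): print(n,np.round(pix2world('top',np.array(u*1.),np.array(v*1.),np.array(d[v,u])),3))
E
```

```text
loupe [ 0.518 -0.241  0.045]
p [ 0.596 -0.175  0.035]
p [ 0.471 -0.144  0.035]
p [ 0.435 -0.247  0.026]
p [ 0.47  -0.315  0.04 ]
pocket [0.628 0.146 0.032]
pk [0.638 0.15  0.025]
```

View pics/topz.png

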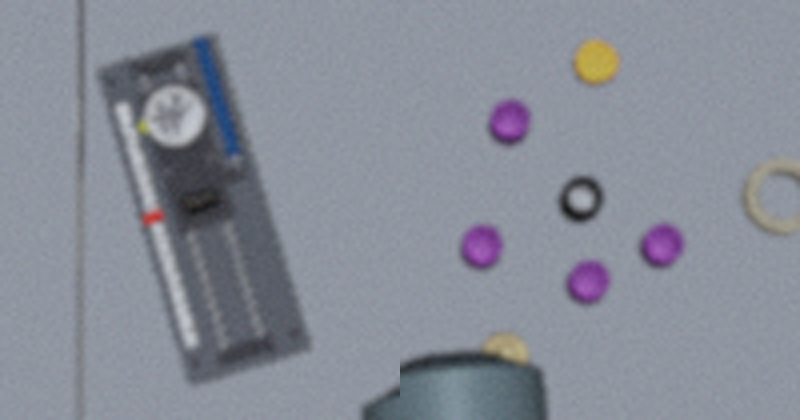

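View pics/sidez.png

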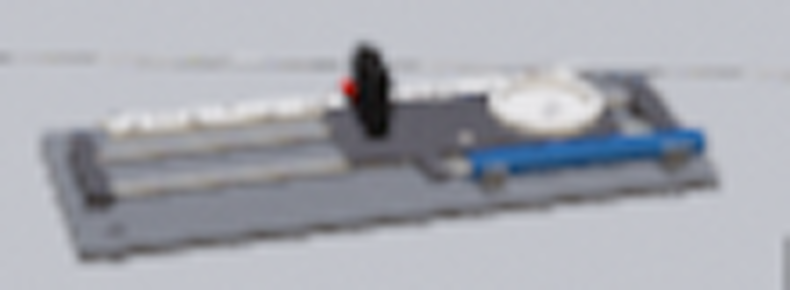

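```bash
cat >> h.py <<'E'
def campose(name):
    c=r.calibration(name);R,_=cv2.Rodrigues(np.array(c['rvec'],float));return -R.T@np.array(c['tvec'],float).ravel(),R
def ray(name,u,v,c=None):
    c=c or r.calibration(name);K=np.array(c['K']);R,_=cv2.Rodrigues(np.array(c['rvec'],float));o=-R.T@np.array(c['tvec'],float).ravel()
    x=np.array([(u-K[0,2])/K[0,0],(v-K[1,2])/K[1,1]])
    if name=='wrist':
        th=np.hypot(*x);d=np.array([*(x/th*np.sin(th)),np.cos(th)])
    else: d=np.array([*x,1.])
    return o,R.T@(d/np.linalg.norm(d))
def atz(name,u,v,z,c=None):
    o,d=ray(name,u,v,c);return o+d*(z-o[2])/d[2]
def rel(target):
    s=r.read_state();return np.array(s['orientation']).T@(np.array(target)-np.array(s['eef_pos']))*1000
E
python3 - <<'E'
from h import *
o,R=campose('wrist');s=r.read_state();T=np.array(s['orientation'])
print('cam in tool',T.T@(o-s['eef_pos']),'axis in tool',T.T@R[2], T.T@R[0])
print('loupe',atz('top',385.3,199.7,.037),'pocket',atz('top',283.5,174.2,.032))
a=atz('top',240+122/4,145+105/4,.02);b=atz('top',240+192/4,145+345/4,.02);print('yaw',np.degrees(np.arctan2(*(a-b)[[1,0]])))
a=atz('top',240+98/4,145+70/4,.012);b=atz('top',240+193/4,145+383/4,.012);print('yaw',np.degrees(np.arctan2(*(a-b)[[1,0]])))
print('tool yaw',np.degrees(np.arctan2(T[1,0],T[0,0])))
print('grip',atz('top',290,195,.066),'clip',atz('top',278,199.2,.03),'pointer',atz('top',275.7,176.8,.03))
print(rel([.45,-.25,.22]))
E
```

```text
cam in tool [ 0.08362663 -0.0004896  -0.17892558] axis in tool [-2.85613603e-01 -9.44624835e-04  9.58344394e-01] [-6.34211880e-04  9.99999482e-01  7.96670602e-04]
loupe [ 0.51647113 -0.2424706   0.037     ] pocket [0.62774225 0.14757429 0.032     ]
yaw 15.560839537148196
yaw 16.224726271720005
tool yaw 13.967911124103816
grip [0.53782098 0.12056318 0.066     ] clip [0.52974783 0.1697295  0.03      ] pointer [0.61860034 0.17814851 0.03      ]
[ 376.33250135 -298.7641006   -14.52068045]
```

apply_moves(commands=[[35, -24, 0, 0, 0, 0], [35, -24, 0, 0, 0, 0], [35, -24, 0, 0, 0, 0], [35, -24, 0, 0, 0, 0], [35, -24, 0, 0, 0, 0], [35, -24, 0, 0, 0, 0], [35, -24, 0, 0, 0, 0], [35, -24, 0, 0, 0, 0], [35, -24, 0, 0, 0, 0], [35, -24, 0, 0, 0, 0], [35, -24, 0, 0, 0, 0], [35, -24, 0, 0, 0, 0]])

```text
time_s: 2.15
eef_pos: [0.4899, -0.2551, 0.2058]
orientation: [[0.97, 0.241, 0.001], [0.241, -0.97, -0.001], [0.0, 0.001, -1.0]]
wrist_force: [0.4, -0.1, 1.3]
width: 0.0939
```

apply_moves(commands=[[0, 0, 0, 0, 0, 0], [0, 0, 0, 0, 0, 0]])

```text
time_s: 2.32
eef_pos: [0.4898, -0.2553, 0.2055]
orientation: [[0.969, 0.245, -0.0], [0.245, -0.969, -0.0], [-0.0, 0.0, -1.0]]
wrist_force: [-0.8, -0.4, -0.5]
width: 0.0941
```

```bash
python3 - <<'E'
from h import *
s=r.read_state();c=r.calibration('wrist');im,d=r.camera('wrist');save(im,'w1');np.save('w1d.npy',d);np.save('w1c.npy',np.r_[np.ravel(c['rvec']),np.ravel(c['tvec'])])
print(s['time_s'],s['eef_pos'],s['joints'])
for b in r.masks_of('loupe','wrist'):
    v,u=np.nonzero(b['mask']);print(b['conf'],u.mean(),v.mean(),u.min(),u.max(),v.min(),v.max(),atz('wrist',u.mean(),v.mean(),.025,c))
E
```

```text
2.3167 [ 0.48979548 -0.25526706  0.20553589] [-3.92814367e+01  9.62225016e-01  1.03662524e+02 -1.77660507e-02
  7.53680771e+01  3.65231530e+01]
0.94 231.00093023255815 169.53860465116279 212 250 151 188 [ 0.47552653 -0.14739098  0.025     ]
0.85 277.0695238095238 75.36380952380952 258 296 58 93 [ 0.59690388 -0.17755043  0.025     ]
0.85 366.62295081967216 204.25747348119575 350 385 185 223 [ 0.47326367 -0.31850291  0.025     ]
0.7 302.9851632047478 215.83976261127597 287 319 197 234 [ 0.43958886 -0.24628631  0.025     ]
0.67 316.3093093093093 153.014014014014 299 333 135 171 [ 0.51914844 -0.24338307  0.025     ]
```

View pics/w1.png

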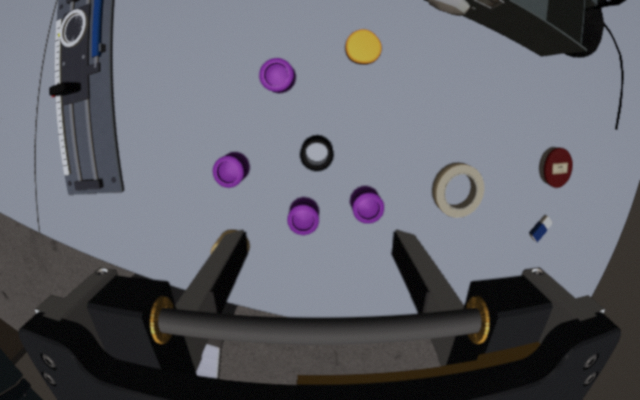

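apply_moves(commands=[[10, -1.7, 28, 0, 0, 0], [10, -1.7, 28, 0, 0, 0], [10, -1.6, 28, 0, 0, 0], [0, 0, 0, 0, 0, 0], [0, 0, 0, 0, 0, 0], [0, 0, 0, 0, 0, 0]], hand=40)

```text
time_s: 2.92
eef_pos: [0.5167, -0.2464, 0.123]
orientation: [[0.971, 0.24, 0.001], [0.24, -0.971, -0.001], [0.001, 0.002, -1.0]]
wrist_force: [0.1, 1.2, 0.9]
width: 0.0796
```

```bash
python3 - <<'E'
from h import *
s=r.read_state();c=r.calibration('wrist');im,d=r.camera('wrist');save(im,'w2');np.save('w2d.npy',d)
print(s['time_s'],s['eef_pos'],s['width'])
for b in r.masks_of('loupe','wrist')[:6]:
    v,u=np.nonzero(b['mask']);print(b['conf'],u.mean(),v.mean(),u.min(),u.max(),v.min(),v.max(),atz('wrist',u.mean(),v.mean(),.025,c))
E
```

```text
2.9167 [ 0.51669692 -0.2463649   0.12303452] 0.0795558387146831
0.87 371.9961352657005 254.7826086956522 357 388 231 278 [ 0.4723758  -0.31141094  0.025     ]
0.67 266.4350918790753 97.12981624184944 243 291 75 119 [ 0.59719686 -0.17756507  0.025     ]
0.62 302.05309734513276 268.35806671204904 283 320 245 292 [ 0.44078172 -0.24628232  0.025     ]
0.58 317.64719904648393 194.90762812872467 298 338 171 219 [ 0.52026789 -0.24325318  0.025     ]
0.58 213.06433823529412 213.7953431372549 190 237 190 237 [ 0.47684779 -0.14745553  0.025     ]
```

View pics/w2.png

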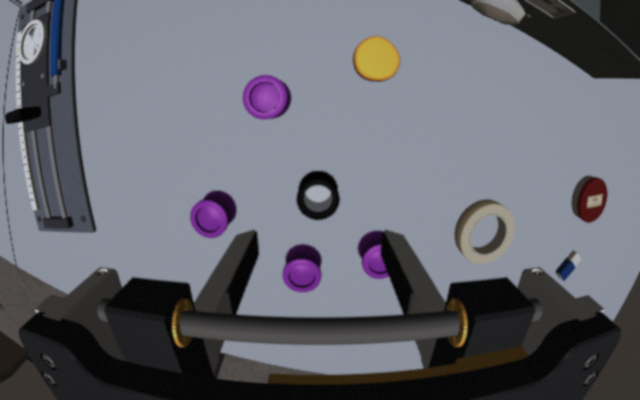

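```bash
python3 - <<'E'
from h import *
a=cv2.imread('pics/w2.png')[150:240,270:370]
cv2.imwrite('pics/w2z.png',cv2.resize(a,(800,720),interpolation=cv2.INTER_CUBIC))
E
```

```text
(no output)
```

View pics/w2z.png

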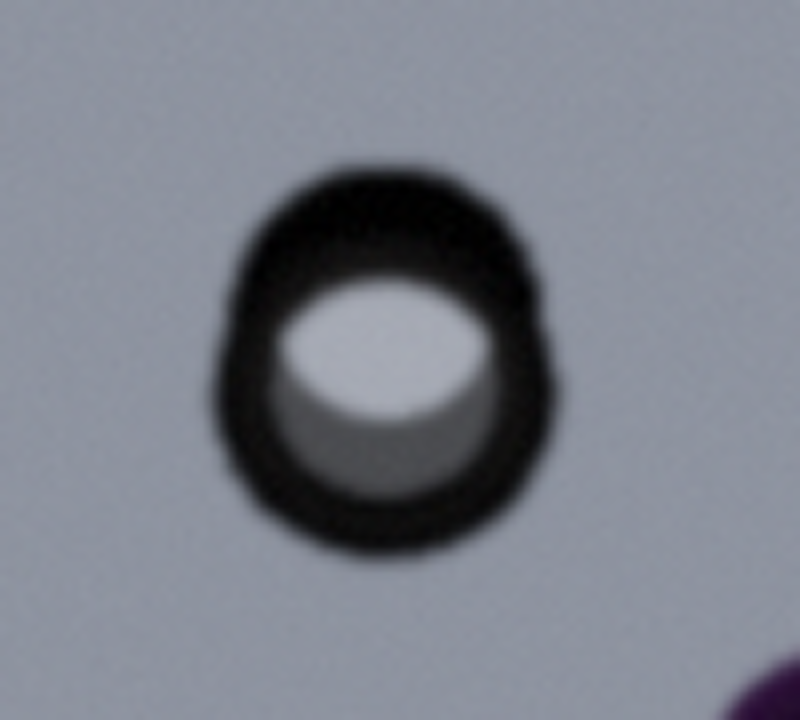

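```bash
python3 - <<'E'
from h import *
s=r.read_state();T=s['orientation']
p=atz('wrist',318.3,198.4,.037);print(p,atz('wrist',318.2,190.,0.), np.linalg.norm(atz('wrist',270+213/8,198.4,.037)-atz('wrist',270+560/8,198.4,.037)))
# triangulate rim height w/ top
o1,d1=ray('wrist',318.3,198.4);o2,d2=ray('top',385.3,199.7)
A=np.stack([d1,-d2],1);k=np.linalg.lstsq(A,o2-o1,rcond=None)[0];print(o1+k[0]*d1,o2+k[1]*d2)
print(rel([*p[:2],.0105]),s['eef_pos'])
# slide
E
```

```text
[ 0.52112795 -0.24400916  0.037     ] [ 0.51905143 -0.24438202  0.        ] 0.03893198130618947
[ 0.51826474 -0.24470382  0.0270716 ] [ 0.51836656 -0.24362429  0.02696671]
[  3.97730318  -1.7537681  113.42720692] [ 0.51734415 -0.24638919  0.12392242]
```

apply_moves(commands=[[1.0, -0.6, 24, 0, 0, 0], [1.0, -0.6, 24, 0, 0, 0], [1.0, -0.6, 24, 0, 0, 0], [0, 0, 20, 0, 0, 0], [0, 0, 14, 0, 0, 0], [0, 0, 7, 0, 0, 0], [0, 0, 0, 0, 0, 0], [0, 0, 0, 0, 0, 0]])

```text
time_s: 3.68
eef_pos: [0.5199, -0.2431, 0.0098]
orientation: [[0.971, 0.241, 0.002], [0.241, -0.971, -0.001], [0.001, 0.002, -1.0]]
wrist_force: [-0.7, 0.5, -0.8]
width: 0.0795
```

apply_moves(commands=[[0, 0, 0, 0, 0, 0], [0, 0, 0, 0, 0, 0], [0, 0, 0, 0, 0, 0], [0, 0, 0, 0, 0, 0], [0, 0, 0, 0, 0, 0], [0, 0, 0, 0, 0, 0], [0, 0, 0, 0, 0, 0], [0, 0, 0, 0, 0, 0], [0, 0, 0, 0, 0, 0], [0, 0, 0, 0, 0, 0]], hand=200, squeeze=15)

```text
time_s: 4.52
eef_pos: [0.5193, -0.2424, 0.0086]
orientation: [[0.97, 0.241, 0.0], [0.241, -0.97, -0.0], [0.0, 0.0, -1.0]]
wrist_force: [0.6, -0.2, 1.2]
width: 0.039
```

```bash
python3 - <<'E'
from h import *
s=r.read_state();im,d=r.camera('wrist');save(im,'w3');print(s['eef_pos'],s['width'],s['time_s'])
E
```

```text
[ 0.51930835 -0.24238391  0.00860372] 0.038950060074455964 4.5167
```

View pics/w3.png

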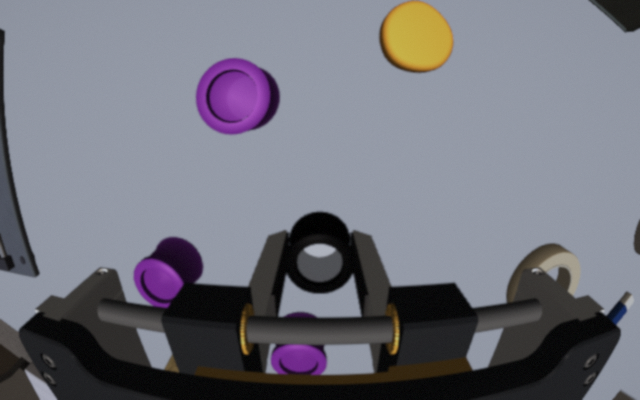

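apply_moves(commands=[[0, 0, -10, 0, 0, 0], [0, 0, -25, 0, 0, 0], [0, 0, -35, 0, 0, 0], [0, -5, -35, 0, 0, 0], [5, -15, -30, 0, 0, 0], [12, -28, -15, 0, 0, 0], [14, -35, -10, 0, 0, 0], [14, -35, 0, 0, 0, 0], [14, -35, 0, 0, 0, 0], [14, -35, 0, 0, 0, 0], [14, -35, 0, 0, 0, 0], [14, -35, 0, 0, 0, 0]])

```text
time_s: 5.57
eef_pos: [0.5546, 0.0344, 0.169]
orientation: [[0.97, 0.241, 0.0], [0.241, -0.97, 0.0], [0.0, -0.0, -1.0]]
wrist_force: [0.6, 0.2, -0.7]
width: 0.0386
```

apply_moves(commands=[[14, -30, 0, 0, 0, 0], [12, -25, 0, 0, 0, 0], [4, -6, 0, 0, 0, 0], [0, 0, 0, 0, 0, 0], [0, 0, 0, 0, 0, 0], [0, 0, 0, 0, 0, 0]])

```text
time_s: 6.07
eef_pos: [0.5691, 0.0977, 0.1685]
orientation: [[0.971, 0.24, -0.0], [0.24, -0.971, -0.0], [-0.0, 0.0, -1.0]]
wrist_force: [1.1, 0.3, -1.6]
width: 0.0389
```

```bash
python3 - <<'E'
from h import *
s=r.read_state();c=r.calibration('wrist');im,d=r.camera('wrist');save(im,'w4');np.save('w4d.npy',d)
print(s['eef_pos'],s['width'],s['time_s'],s['joints'])
for n in('pocket','pull_grip','pointer','mark_clip'):
  for b in r.masks_of(n,'wrist')[:2]:
    v,u=np.nonzero(b['mask']);print(n,b['conf'],u.mean(),v.mean(),u.min(),u.max(),v.min(),v.max(),atz('wrist',u.mean(),v.mean(),.03,c))
E
```

```text
[0.56912991 0.09771427 0.16846696] 0.03890277128494363 6.0667 [-1.49248630e+00  6.50385715e+00  1.01867386e+02 -2.05660891e-02
  7.16503004e+01  7.46211084e+01]
pocket 0.58 290.110843373494 155.05716198125836 254 338 89 224 [0.59608263 0.13633931 0.03      ]
pull_grip 0.79 289.9499446902655 154.57591261061947 252 337 89 224 [0.59653734 0.13661453 0.03      ]
pointer 0.75 290.1433369156368 155.18054809242344 253 337 88 225 [0.59596391 0.13627761 0.03      ]
mark_clip 0.43 248.54748603351956 203.7486033519553 241 258 197 209 [0.5333048  0.16948068 0.03      ]
```

View pics/w4.png

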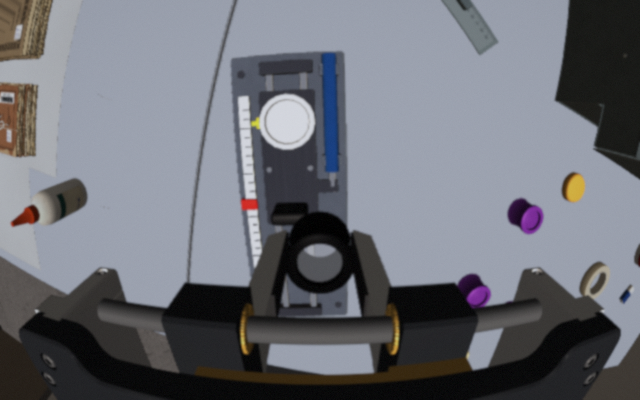

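```bash
python3 - <<'E'
from h import *
a=cv2.imread('pics/w4.png')[40:240,220:360]
cv2.imwrite('pics/w4z.png',cv2.resize(a,(420,600),interpolation=cv2.INTER_CUBIC))
g=cv2.cvtColor(cv2.imread('pics/w4.png'),cv2.COLOR_BGR2GRAY)[85:160,250:330]
m=(g>165).astype(np.uint8)
n,l,st,ce=cv2.connectedComponentsWithStats(m)
i=l[35,37];print(st[i]+np.array([250,85,0,0,0]),ce[i]+[250,85])
cs,_=cv2.findContours((l==i).astype(np.uint8),cv2.RETR_EXTERNAL,2);e=cv2.fitEllipse(max(cs,key=len));u,v=e[0][0]+250,e[0][1]+85;print(e,u,v)
for z in(.026,.032): print(z,atz('wrist',u,v,z))
E
```

```text
[ 252   94   63   55 2359] [286.23866045 121.32768122]
((35.620208740234375, 36.344661712646484), (52.940895080566406, 57.20970916748047), 85.33377075195312) 285.6202087402344 121.34466171264648
0.026 [0.62913467 0.14939859 0.026     ]
0.032 [0.62953121 0.14882273 0.032     ]
```

View pics/w4z.png

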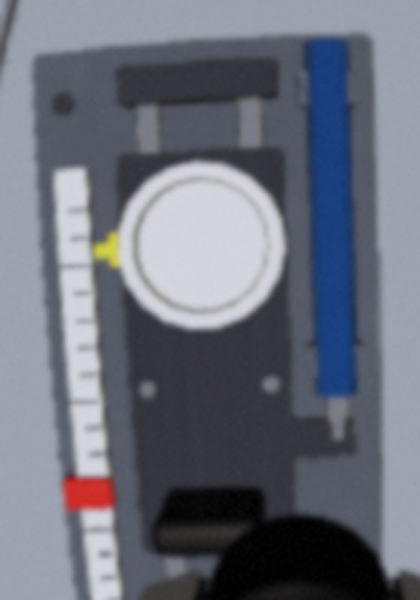

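```bash
python3 - <<'E'
from h import *
p=atz('wrist',287.2,121.7,.032);print(p)
o1,d1=ray('wrist',287.2,121.7);o2,d2=ray('top',283.5,174.2)
A=np.stack([d1,-d2],1);k=np.linalg.lstsq(A,o2-o1,rcond=None)[0];print(o1+k[0]*d1,o2+k[1]*d2)
c=atz('wrist',249.3,204.3,.03);q=atz('wrist',251,123.7,.03);print('clip,ptr',c,q)
a=atz('wrist',220+35/3,40+57/3,.012);b=atz('wrist',220+372/3,40+37/3,.012);print('far edge',a,b,np.linalg.norm(a-b),np.degrees(np.arctan2(*(a-b)[[1,0]]))-90)
a=atz('wrist',220+88/3,40+170/3,.025);b=atz('wrist',220+120/3,40+598/3,.025);print('rail',np.degrees(np.arctan2(*(a-b)[[1,0]])))
a=atz('wrist',220+372/3,40+37/3,.012);b=atz('wrist',220+383/3,40+598/3,.012);print('right edge',np.degrees(np.arctan2(*(a-b)[[1,0]])))
th=np.radians(16);print('pull',(q-c)[:2]@[np.cos(th),np.sin(th)])
print(rel([*p[:2],.1]))
E
```

```text
[0.62953532 0.14716871 0.032     ]
[0.62915388 0.14769248 0.02622731] [0.62915632 0.14808369 0.02626264]
clip,ptr [0.53310352 0.16887546 0.03      ] [0.61929607 0.18380667 0.03      ]
far edge [0.68372759 0.22534429 0.012     ] [0.71640578 0.10808211 0.012     ] 0.12173036944580097 15.571894137544092
rail 15.426685325794903
right edge 15.850003500053667
pull 0.086969190401903
[ 70.27775606 -33.28906399  68.49377421]
```

apply_moves(commands=[[14, -6.6, 0, 0, 0, 0], [20, -9.4, 10, 0, 0, 0], [20, -9.4, 20, 0, 0, 0], [12, -5.6, 20, 0, 0, 0], [4, -2, 18, 0, 0, -0.03], [0, 0, 15, 0, 0, 0], [0, 0, 0, 0, 0, 0], [0, 0, 0, 0, 0, 0], [0, 0, 0, 0, 0, 0]])

```text
time_s: 7.07
eef_pos: [0.6299, 0.1475, 0.0866]
orientation: [[0.963, 0.27, 0.002], [0.27, -0.963, 0.0], [0.002, 0.0, -1.0]]
wrist_force: [0.4, 0.5, -0.1]
width: 0.0386
```

```bash
python3 - <<'E'
from h import *
s=r.read_state();im,d=r.camera('wrist');save(im,'w5')
a=cv2.imread('pics/w5.png')[100:320,220:420]
cv2.imwrite('pics/w5z.png',cv2.resize(a,(540,594),interpolation=cv2.INTER_CUBIC))
print(s['eef_pos'],s['width'],s['time_s'],rel([.6293,.1475,.05]))
im,d=r.camera('side');save(im,'s5')
a=cv2.imread('pics/s5.png')[120:230,260:400]
cv2.imwrite('pics/s5z.png',cv2.resize(a,(700,550),interpolation=cv2.INTER_CUBIC))
E
```

```text
[0.62994869 0.14750619 0.08664911] 0.03861024205508758 7.0667 [-1.03156762 -0.21047513 37.14176805]
```

View pics/w5z.png

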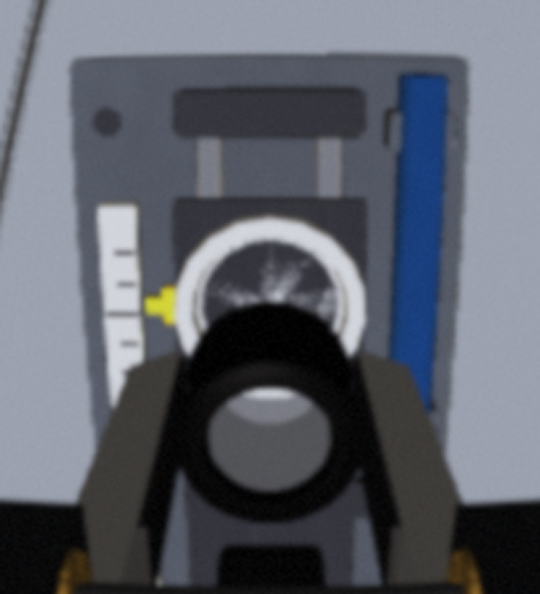

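View pics/s5z.png

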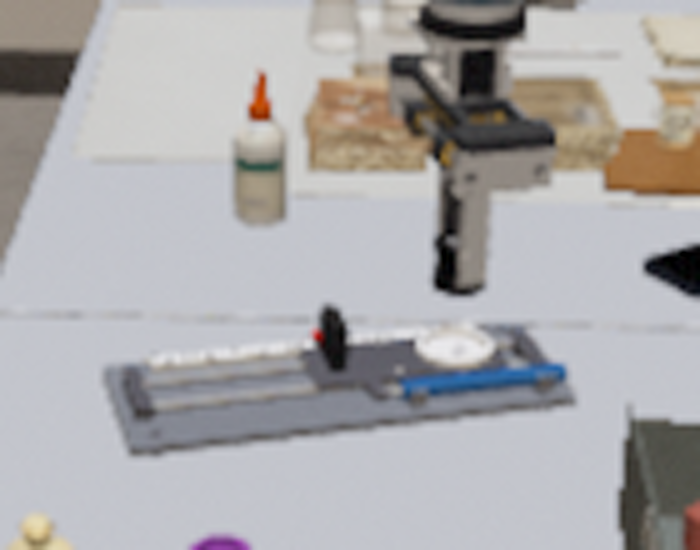

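```bash
python3 - <<'E'
from h import *
p=atz('wrist',320.4,215.2,.032);print(p,rel([*p[:2],.036]))
E
```

```text
[0.62997782 0.14736199 0.032     ] [-0.55649272  0.11713668 51.2885044 ]
```

apply_moves(commands=[[-0.5, 0, 12, 0, 0, 0], [0, 0, 12, 0, 0, 0], [0, 0, 10, 0, 0, 0], [0, 0, 8, 0, 0, 0], [0, 0, 4, 0, 0, 0], [0, 0, 2, 0, 0, 0], [0, 0, 0, 0, 0, 0], [0, 0, 0, 0, 0, 0]])

```text
time_s: 7.83
eef_pos: [0.6291, 0.1477, 0.0377]
orientation: [[0.963, 0.27, 0.001], [0.27, -0.963, 0.0], [0.0, 0.0, -1.0]]
wrist_force: [0.3, -0.2, -0.2]
width: 0.0384
```

apply_moves(commands=[[0, 0, 1, 0, 0, 0], [0, 0, 1, 0, 0, 0], [0, 0, 0, 0, 0, 0], [0, 0, 0, 0, 0, 0]])

```text
time_s: 8.17
eef_pos: [0.6289, 0.1477, 0.0357]
orientation: [[0.963, 0.27, 0.0], [0.27, -0.963, 0.0], [0.0, 0.0, -1.0]]
wrist_force: [0.1, 0.7, -1.3]
width: 0.0388
```

```bash
python3 - <<'E'
from h import *
s=r.read_state();im,d=r.camera('wrist');save(im,'w6')
a=cv2.imread('pics/w6.png')[100:320,220:420]
cv2.imwrite('pics/w6z.png',cv2.resize(a,(540,594),interpolation=cv2.INTER_CUBIC))
print(s['eef_pos'],s['width'],s['wrist_force'])
E
```

```text
[0.62891334 0.14769331 0.0356505 ] 0.038824573365726506 [ 0.07609085  0.70369047 -1.33764124]
```

View pics/w6z.png

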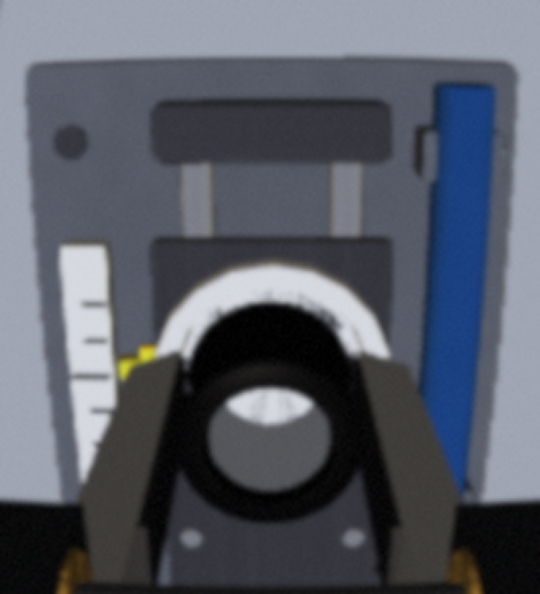

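apply_moves(commands=[[0, 0, 1, 0, 0, 0], [0, 0, 0, 0, 0, 0], [0, 0, 0, 0, 0, 0]])

```text
time_s: 8.47
eef_pos: [0.629, 0.1477, 0.0346]
orientation: [[0.963, 0.27, 0.001], [0.27, -0.963, 0.0], [0.001, 0.0, -1.0]]
wrist_force: [0.3, -1.0, -0.2]
width: 0.0386
```

apply_moves(commands=[[0, 0, 0, 0, 0, 0], [0, 0, 0, 0, 0, 0], [0, 0, 0, 0, 0, 0], [0, 0, 0, 0, 0, 0], [0, 0, 0, 0, 0, 0]], hand=100)

```text
time_s: 8.88
eef_pos: [0.6288, 0.1477, 0.0345]
orientation: [[0.963, 0.27, 0.0], [0.27, -0.963, 0.0], [0.0, 0.0, -1.0]]
wrist_force: [0.1, 0.5, 0.4]
width: 0.0568
```

apply_moves(commands=[[0, 0, -5, 0, 0, 0], [0, 0, -15, 0, 0, 0], [0, 0, -25, 0, 0, 0], [0, 0, -30, 0, 0, 0], [-5, 0, -30, 0, 0, 0], [-10, 0, -20, 0, 0, 0], [-15, 0, 0, 0, 0, 0], [-15, 0, 0, 0, 0, 0], [0, 0, 0, 0, 0, 0], [0, 0, 0, 0, 0, 0]])

```text
time_s: 9.72
eef_pos: [0.5857, 0.1355, 0.1608]
orientation: [[0.963, 0.27, 0.002], [0.27, -0.963, 0.0], [0.002, 0.0, -1.0]]
wrist_force: [-0.2, 0.4, 0.4]
width: 0.0573
```

```bash
python3 - <<'E'
from h import *
s=r.read_state();im,d=r.camera('wrist');save(im,'w7')
print(s['eef_pos'],s['width'],s['wrist_force'],s['joints'])
E
```

```text
[0.5856843  0.13554074 0.16080179] 0.05729983397391364 [-0.20995305  0.37342564  0.41018855] [2.23268910e+00 1.00067168e+01 9.88048618e+01 4.50084446e-03
 7.10853629e+01 7.65544461e+01]
```

View pics/w7.png

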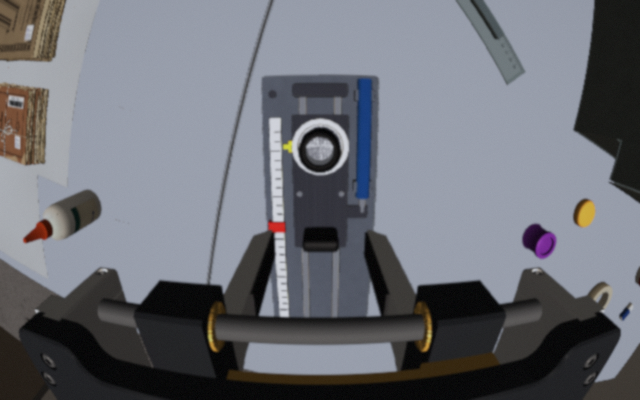

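apply_moves(commands=[[-10, 0, 0, 0, 0, 0], [-20, 0, 0, 0, 0, 0], [-17, 0, 0, 0, 0, -0.06], [0, 0, 0, 0, 0, -0.12], [0, 0, 0, 0, 0, -0.12], [0, 0, 0, 0, 0, -0.12], [0, 0, 0, 0, 0, -0.12], [0, 0, 0, 0, 0, -0.12], [0, 0, 0, 0, 0, -0.12], [0, 0, 0, 0, 0, -0.12], [0, 0, 0, 0, 0, -0.12], [0, 0, 0, 0, 0, -0.12]])

```text
time_s: 10.77
eef_pos: [0.5411, 0.1229, 0.1597]
orientation: [[0.15, 0.989, 0.0], [0.989, -0.15, 0.0], [0.0, 0.0, -1.0]]
wrist_force: [-0.4, -0.2, 0.6]
width: 0.0571
```

apply_moves(commands=[[0, 0, 0, 0, 0, -0.12], [0, 0, 0, 0, 0, -0.12], [0, 0, 0, 0, 0, -0.12], [0, 0, 0, 0, 0, -0.12], [0, 0, 0, 0, 0, -0.12], [0, 0, 0, 0, 0, -0.12], [0, 0, 0, 0, 0, -0.12], [0, 0, 0, 0, 0, -0.12], [0, 0, 0, 0, 0, -0.12], [0, 0, 0, 0, 0, -0.12], [0, 0, 0, 0, 0, -0.12], [0, 0, 0, 0, 0, -0.12]])

```text
time_s: 11.77
eef_pos: [0.5411, 0.1229, 0.1597]
orientation: [[-0.961, 0.278, 0.0], [0.278, 0.961, 0.0], [-0.0, 0.0, -1.0]]
wrist_force: [0.6, 0.3, 0.9]
width: 0.0574
```

apply_moves(commands=[[0, 0, 0, 0, 0, -0.12], [0, 0, 0, 0, 0, -0.12], [0, 0, 0, 0, 0, -0.12], [0, 0, 0, 0, 0, -0.12], [0, 0, 0, 0, 0, -0.08], [0, 0, 0, 0, 0, 0], [0, 0, 0, 0, 0, 0]])

```text
time_s: 12.35
eef_pos: [0.5408, 0.1229, 0.1596]
orientation: [[-0.964, -0.267, 0.0], [-0.267, 0.964, 0.0], [-0.0, -0.0, -1.0]]
wrist_force: [-0.0, 0.4, -0.4]
width: 0.0571
```

```bash
python3 - <<'E'
from h import *
s=r.read_state();im,d=r.camera('wrist');save(im,'w8');T=s['orientation']
print(s['time_s'],s['eef_pos'],np.degrees(np.arctan2(T[1][0],T[0][0])),s['joints'])
print(rel([.5397,.1225,.1]))
E
```

```text
12.35 [0.54079706 0.12288558 0.15955232] -164.52809878936145 [ 1.08648254e+00  3.97833813e+00  1.05569474e+02  1.98223503e-03
  7.04442637e+01 -1.04386082e+02]
[ 1.02943096 -0.14749314 59.49856254]
```

View pics/w8.png

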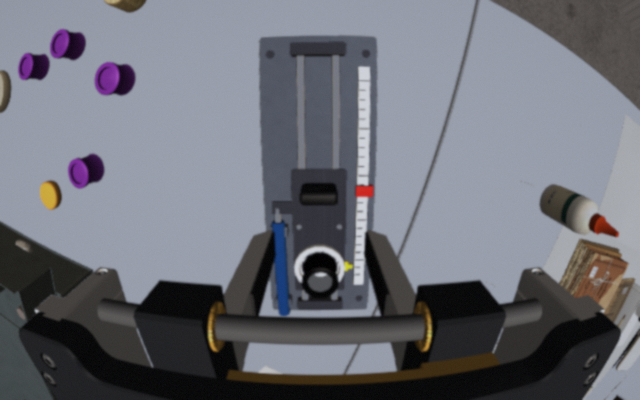

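```bash
python3 - <<'E'
from h import *
a=cv2.imread('pics/w8.png')[160:305,255:395]
cv2.imwrite('pics/w8z.png',cv2.resize(a,(560,580),interpolation=cv2.INTER_CUBIC))
E
```

```text
(no output)
```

View pics/w8z.png

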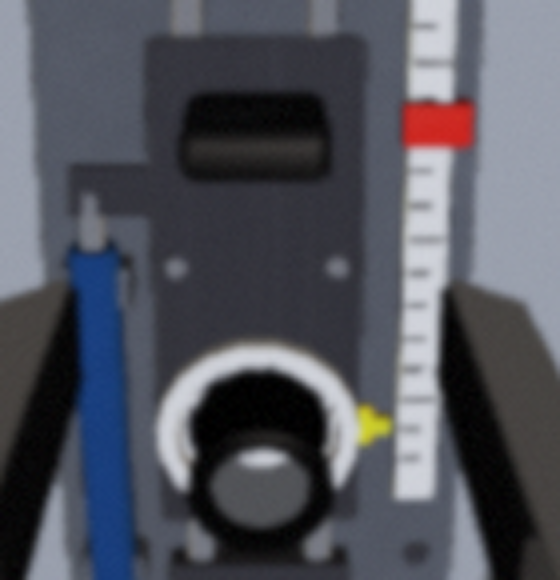

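```bash
python3 - <<'E'
from h import *
s=r.read_state();T=np.array(s['orientation'])
g=atz('wrist',318.75,199.5,.066);print('grip',g,rel([*g[:2],.034]), 'width',np.linalg.norm(atz('wrist',300,199.5,.066)-atz('wrist',337.5,199.5,.066)))
# grip height: triangulate with w7 view not stored; with top
o1,d1=ray('wrist',318.75,199.5);o2,d2=ray('top',290,195)
A=np.stack([d1,-d2],1);k=np.linalg.lstsq(A,o2-o1,rcond=None)[0];print(o1+k[0]*d1,o2+k[1]*d2)
for z in(.024,.03):
  c=atz('wrist',364.5,191.2,z);q=atz('wrist',352.5,266.5,z);print(c,q,'pull',(T.T@(c-q))*1000)
E
```

```text
grip [0.53980102 0.12280104 0.066     ] [8.54652733e-01 1.10234656e-01 1.25498592e+02] width 0.034521994538121305
[0.5331563  0.12099075 0.08865248] [0.53324813 0.11885153 0.08850846]
[0.53035479 0.17048157 0.024     ] [0.62004339 0.18547728 0.024     ] pull [ 9.04369248e+01  9.49101346e+00 -3.24412821e-03]
[0.52901011 0.16915633 0.03      ] [0.61698738 0.18386591 0.03      ] pull [ 8.87113084e+01  9.30991655e+00 -3.18222738e-03]
```

apply_moves(commands=[[1, 0, 25, 0, 0, 0], [0, 0, 25, 0, 0, 0], [0, 0, 25, 0, 0, 0], [0, 0, 20, 0, 0, 0], [0, 0, 15, 0, 0, 0], [0, 0, 9, 0, 0, 0], [0, 0, 4, 0, 0, 0], [0, 0, 0, 0, 0, 0], [0, 0, 0, 0, 0, 0]])

```text
time_s: 13.15
eef_pos: [0.54, 0.1226, 0.0373]
orientation: [[-0.963, -0.269, 0.001], [-0.269, 0.963, 0.0], [-0.001, -0.0, -1.0]]
wrist_force: [-0.2, 1.4, 0.7]
width: 0.0576
```

apply_moves(commands=[[0, 0, 0, 0, 0, 0], [0, 0, 0, 0, 0, 0], [0, 0, 0, 0, 0, 0], [0, 0, 0, 0, 0, 0], [0, 0, 0, 0, 0, 0], [0, 0, 0, 0, 0, 0], [0, 0, 0, 0, 0, 0], [0, 0, 0, 0, 0, 0]], hand=230, squeeze=50)

```text
time_s: 13.82
eef_pos: [0.54, 0.1218, 0.0372]
orientation: [[-0.963, -0.269, 0.001], [-0.269, 0.963, -0.001], [-0.001, -0.002, -1.0]]
wrist_force: [0.1, -5.7, 4.3]
width: 0.0355
```

apply_moves(commands=[[1, 0, 0, 0, 0, 0], [3, 0, 0, 0, 0, 0], [5, 0, 0, 0, 0, 0], [7, 0, 0, 0, 0, 0], [8, 0, 0, 0, 0, 0], [8, 0, 0, 0, 0, 0], [8, 0, 0, 0, 0, 0], [8, 0, 0, 0, 0, 0], [8, 0, 0, 0, 0, 0], [8, 0, 0, 0, 0, 0], [8, 0, 0, 0, 0, 0], [7, 0, 0, 0, 0, 0]])

```text
time_s: 14.82
eef_pos: [0.4655, 0.1007, 0.0372]
orientation: [[-0.963, -0.269, 0.007], [-0.269, 0.963, -0.001], [-0.006, -0.003, -1.0]]
wrist_force: [9.2, -4.2, -5.8]
width: 0.0356
```

apply_moves(commands=[[5, 0, 0, 0, 0, 0], [3, 0, 0, 0, 0, 0], [1, 0, 0, 0, 0, 0], [0, 0, 0, 0, 0, 0], [0, 0, 0, 0, 0, 0], [0, 0, 0, 0, 0, 0]])

```text
time_s: 15.32
eef_pos: [0.457, 0.0983, 0.0372]
orientation: [[-0.963, -0.269, 0.006], [-0.269, 0.963, -0.001], [-0.006, -0.003, -1.0]]
wrist_force: [8.2, -4.8, -4.3]
width: 0.0355
```

```bash
python3 - <<'E'
from h import *
s=r.read_state();T=np.array(s['orientation'])
print(s['time_s'],s['eef_pos'],s['width'],s['wrist_force'],'pulled',(np.array(s['eef_pos'])-[.54,.1222,.0372])@T*1000)
for c in('wrist','top','side'):
    im,d=r.camera(c);save(im,c+'9')
a=cv2.imread('pics/top9.png')[145:250,240:340];b=cv2.imread('pics/side9.png')[140:230,270:390]
cv2.imwrite('pics/ts9.png',np.hstack([cv2.resize(a,(340,360),interpolation=cv2.INTER_CUBIC),cv2.resize(b,(460,360),interpolation=cv2.INTER_CUBIC)]))
E
```

```text
15.3167 [0.45699685 0.09827341 0.03723111] 0.035455874702757455 [ 8.20134672 -4.79971741 -4.31330547] pulled [86.37819242 -0.73981999 -0.51597562]
```

View pics/wrist9.png

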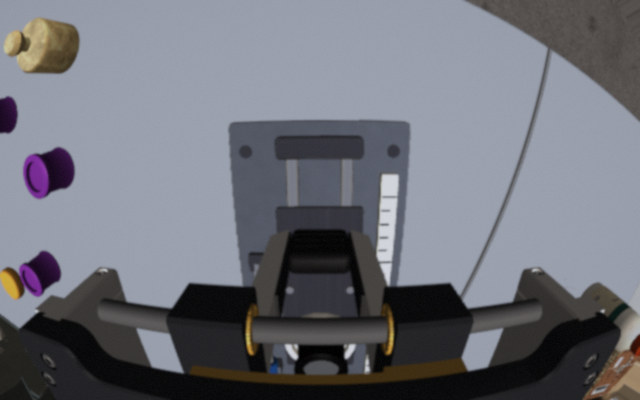

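View pics/ts9.png

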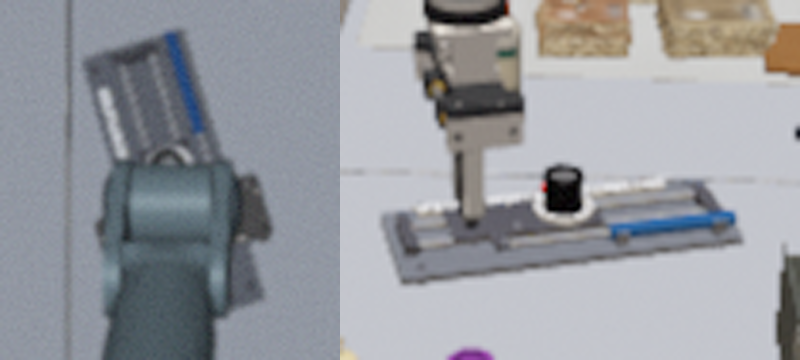

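```bash
python3 - <<'E'
from h import *
u=np.array([.9634,.268,0])
b=cv2.imread('pics/side9.png')[165:205,300:360]
b0=cv2.imread('pics/side0.png')[165:205,310:370]
cv2.imwrite('pics/s9z.png',np.vstack([cv2.resize(b0,(450,300),interpolation=cv2.INTER_CUBIC),cv2.resize(b,(450,300),interpolation=cv2.INTER_CUBIC)]))
a=atz('side',351.3,189.5,.03);c=atz('side',328.7,191.7,.03);print(a,c,(a-c)@u)
# clip expected image, predicted pocket and pointer
for n in('pull_grip','mark_clip','loupe'):
    print(n,[(np.round(q['position'],3),q['conf']) for q in r.boxes_of(n,'side')][:5])
E
```

```text
[0.63449751 0.13446045 0.03      ] [0.55171179 0.11342612 0.03      ] 0.08539296741765313
pull_grip [(array([0.507, 0.094, 0.021]), 0.73)]
mark_clip []
loupe [(array([ 0.476, -0.161,  0.027]), 0.66), (array([ 0.471, -0.331,  0.03 ]), 0.63), (array([ 0.597, -0.192,  0.024]), 0.59), (array([0.546, 0.107, 0.054]), 0.56), (array([ 0.437, -0.26 ,  0.029]), 0.53)]
```

View pics/s9z.png

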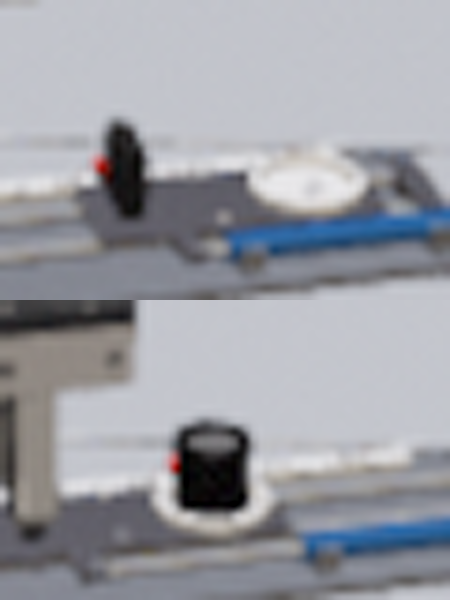

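apply_moves(commands=[[1, 0, 0, 0, 0, 0], [1, 0, 0, 0, 0, 0], [0, 0, 0, 0, 0, 0], [0, 0, 0, 0, 0, 0], [0, 0, 0, 0, 0, 0], [0, 0, 0, 0, 0, 0], [0, 0, 0, 0, 0, 0], [0, 0, 0, 0, 0, 0]])

```text
time_s: 16.28
eef_pos: [0.4551, 0.0978, 0.0372]
orientation: [[-0.963, -0.269, 0.006], [-0.269, 0.963, -0.001], [-0.006, -0.003, -1.0]]
wrist_force: [7.5, -5.1, -5.0]
width: 0.0358
```

```bash
python3 - <<'E'
from h import *
s=r.read_state();T=np.array(s['orientation'])
print(s['time_s'],s['eef_pos'],s['width'],s['wrist_force'],'pulled',(np.array(s['eef_pos'])-[.54,.1222,.0372])@T*1000)
im,d=r.camera('wrist');save(im,'w10')
a=cv2.imread('pics/w10.png')[110:400,220:420];cv2.imwrite('pics/w10z.png',cv2.resize(a,(414,600),interpolation=cv2.INTER_CUBIC))
for n,(u,v) in dict().items(): pass
E
```

```text
16.2833 [0.45512401 0.09775974 0.03719773] 0.03581545045488555 [ 7.482834   -5.14065669 -5.00108913] pulled [88.32036068 -0.72684391 -0.4949294 ]
```

View pics/w10z.png

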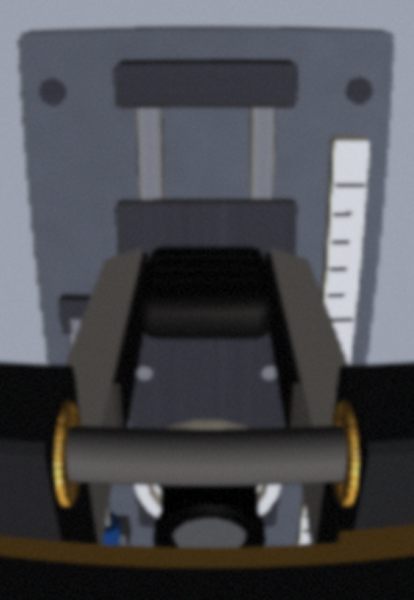

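```bash
python3 - <<'E'
from h import *
s=r.read_state();T=np.array(s['orientation']);o,R=campose('wrist')
off=T.T@(o-s['eef_pos']);C=R@T
p=np.array([.540797,.122886,.159552]);yw=np.radians(-164.528);x=np.array([np.cos(yw),np.sin(yw),0]);z=np.array([0,0,-1.]);T8=np.stack([x,np.cross(z,x),z],1)
R8=C@T8.T;o8=p+T8@off
c8=dict(K=r.calibration('wrist')['K'],rvec=cv2.Rodrigues(R8)[0],tvec=-R8@o8)
u=np.array([-.9634,-.268,0])
e8=atz('wrist',318.75,169.25,.026,c8);e10=atz('wrist',319.5,206.6,.026)
print((e10-e8)@u)
# bed far edge check (fixed): w8 bed end vs w10
print('fixed bed shift',(atz('wrist',220+206/2.07,110+33/2.07,.012)-atz('wrist',318.5,38.5,.012,c8))@u)
print('clip-ptr8',(atz('wrist',364.5,191.2,.023,c8)-atz('wrist',352.5,266.5,.026,c8))@u)
E
```

```text
0.08913576137162402
fixed bed shift 0.0027173228793070854
clip-ptr8 0.08902398340182044
```

```bash
python3 - <<'E'
from h import *
print(r.job_done())
E
```

```text
the job is handed in; nothing more can be done
None
```

I set the black loupe upright in the white pocket, gripping it at 15 N. Then I took the slide's black grip at 50 N, pulled it out and handed the job in at about 16.5 s, still holding it there.

- **Pull:** the measured pull is 88.3 mm. From the earlier views, the distance from pointer to clip was about 87 to 89 mm, best estimate 88.5 mm. The clip allows 6 mm either way.
- **Carriage travel:** it moved with the grip by my wrist pictures, 89 mm by its front edge. A point on the fixed bed also appeared to move 2.7 mm between those two pictures, so this check is good to about 3 mm. The side view, taken at 86.4 mm of pull, gave 85.4 mm.
- **Loupe:** the side picture shows it standing upright in the pocket at 86.4 mm of pull. After the last 2 mm I looked only with the wrist camera, which shows it still there but partly hidden.
- **Bystanders and forces:** the tool stayed clear of the bystanders; I took no final picture to confirm their places. Wrist force readings between moves stayed near 10 N.

**Not confirmed:** in the final pose the gripper, arm and loupe hide the pointer in every camera, so I could not see it standing at the clip. The camera triangulation of the grip and loupe heights was also off: grip top 88 mm against the stated 66 mm, loupe rim 27 mm against 37 mm. I used the stated heights, and both grasps closed at the expected widths.

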